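# Hold a glued bolo-tie medallion under the bench press

## Robot

A 6-joint arm with a two-finger parallel gripper is mounted at the origin on the work surface. World frame = base frame: x ahead of the robot, y to its left, z up, the work surface at z = 0. Lengths are in m, angles in degrees, forces in N, time in s.
With the tool pointing down it reaches from about 0.3 to 0.75 m from the base axis. Payload 8.5 kg.
Tool frame: the origin (TCP) lies between the finger pads; the fingertips stand 17 mm ahead of it and the grasp point (between the pads) lies 2 mm behind it; z points along the fingers, y is the direction in which the jaws open and shut (so a half turn about z gives the same grasp; the last joint's range is limited). The gripper opens to 85 mm and grips with 20 to 120 N. Pads are 22 mm wide; open, the fingers measure 114 mm over their backs; the gripper's body (76 mm by 85 mm) begins 54 mm behind the grasp point. The pads swing forward as they close: fully open they stand 13 mm farther back than shut.
Start: joints at [53.44, 21.807, 74.336, -0, 83.858, -12.336], TCP at [0.226, 0.502, 0.248] pointing down, gripper open.
Joint ranges: [-178.18, 178.18], [-50.72, 133.34], [12.68, 142.11], [-81.47, 261.47], [9.98, 163.14], [-165.26, 165.26]. Speed limits (degrees/s): [136.94, 136.94, 180, 180, 180, 180].

## Interface

Orientations are given as a 3x3 rotation matrix whose columns are the frame's x, y, z axes.
In Python, from rig import readout, eyes, env gives the robot as it stands.
- The arm moves only by the tool arm_command, never from a script. Its argument "rows" is text: rows parted by semicolons, each of 7 numbers parted by spaces: the closure, from 0 (fully open) to 1 (shut), then the shift along the tool's x, y, z in mm, then the turn, a rotation vector about the tool's x, y, z in degrees. In form: grip dx dy dz rx ry rz; .... A call has 1 to 5 rows; each row shifts and turns the commanded pose from where the row before left it, along the tool's axes as they then stand; what a row does not reach is not made up. A row lasts 1/12 s, in which the tool goes at most 41.7 mm and 7.16 degrees, less where a joint would pass 70% of its speed; a pose out of reach is approached as far as the arm can. A call with a gripper value outside its range is refused whole. The fingers move at their own pace and stop on an object; "squeeze" is the grip in N (left out, the last holds). Time passes only in rows, so rows that do not move let the fingers close. It gives the time, the measured TCP pose, the force and the opening at its end, in the units of the state.
- readout.observe(): the state, without advancing time (a new reading comes with each control period).
- eyes.get_image(name): name is "scene" or "side" or "wrist"; returns the picture (480x640x3 uint8, red, green, blue); there is no depth.
- eyes.camera_model(name): a dict with "mtx" (3x3 intrinsics, pixels), "view" (4x4, takes a point from world to camera coordinates). Camera axes: x right, y up, looking along -z (the intrinsics and any distortion apply to the point x, -y, -z); pixel columns grow to the right and rows downward; lengths in m; the calibration is good to about 2 mm. The wrist camera is an equidistant fisheye: a pixel r from the principal point sees the ray r / f radians off the axis. A picture is of the moment at which its call begins: read the wrist's pose just before it. camera_model takes no time and is no camera call; for the wrist camera it gives the pose at the moment of the call.
- env.close_job(): hands the job in, once; it reports no verdict.
The state is a dict: "time_s": time; "q": joint angles; "qvel": joint speeds; "joint_efforts": joint torques, N m; "position": TCP position; "tool_rot": TCP orientation; "ft_force": force on the tool from outside, world axes, zero at the start; "wrist_torque": the same for the moment, N m; "grip_width": finger opening in m.
Only numpy, scipy, OpenCV 4.12 (cv2) and the standard library are available. Lean on these libraries where they do the work, as an engineer would, in place of code of your own. Each camera call takes 0.05 s, during which the arm holds its last target. There are 200 camera calls.

## Task

The clasp plate in the die of the hand press has its adhesive on: set the turned wooden medallion flat in the die, then slide the tray all the way in under the ram to its stop, let go of it, and press the lever down as far as it goes. Keep the lever held down against its stop so the foot bears on the medallion while the adhesive grabs: the job finishes with you still holding it down, not letting go. Leave the other things on the bench where they are.

Things in the scene. Friction and masses are not known exactly. Their poses are not given: they have to be found in the camera images.
- medallion_center (a point): loose turned dark-wood medallion, a plain disc 38 mm across and 18 mm thick with flat faces, 13 to 24 g, lying flat on the table; the point is its centre, half-way up. The only solid wooden disc: the round tin is metal, the thread spool taller and waisted
- press: grey hand press fixed on the table; base top 30 mm high. Origin on the table below the ram axis; its x points to the back (lever handle points along -x), y is the way the tray slides in, z up. Base: x -80 to 120, y -200 to 90 mm. Head and ram lie within y = -30 to 30 mm, from 92 mm above the table upward (the raised foot's underside)
- die (a point): centre of the floor of the round die cup on the sliding tray, 46 mm above the table. Recess 47 mm across, 5 mm deep, rim 58 mm across outside; a seated medallion's centre is 9 mm above this point. Tray out: 105 to 130 mm from the ram axis on the press's -y side, open above. The tray's side rails, 42 mm to either side along press x, are 42 mm above the table
- tray_knob (a point): round black knob on the outer end of the tray, 20 mm across, 28 mm tall, standing on the tray 90 mm outward (press -y) from the die centre; the point is on its axis 16 mm above the tray, 12 mm below the knob's top, 56 mm above the table. Pinch it, or push it along press +y, to slide the tray
- tray (a joint): tray travel in m: 0 pulled right out, 0.130 home against the stop (die exactly below the ram); moves along press +y, stays where it is left, about 2 N friction
- lever_hinge (a point): the lever's hinge axis (parallel to the press's y), 60 mm behind the ram axis and 210 mm above the table; the far end of the raised lever, 236 mm out, reaches 290 mm above the table, so carry things over it or round it
- lever_grip (a point): middle of the upper face of the lever's flat black rubber handle (92 long, 32 wide, 18 mm thick), 190 mm out from the hinge along the lever and 9 mm above the line through the hinge. Lever up: the handle slopes 0.30 rad upward towards press -x, this point some 275 mm above the table; at the stop it slopes 0.25 rad downward, this point some 172 mm above the table
- lever (a joint): lever angle in rad: 0 fully up (where its spring returns it whenever it is let go), 0.55 pressed down against its lower stop. It takes about 3 N at the handle to start and some 13 N to hold it at the stop with the medallion under the foot. It drives ram and foot down 34 mm; the foot meets the medallion at about 0.45 rad
- foot: rubber-faced round pressure foot 34 mm across on a stiff spring at the bottom of the ram; at the lever's stop its spring bears on a seated medallion with some 24 N. Origin at the centre of its underside
- spool: bystander: thread spool standing upright, 34 mm across, 38 mm tall; origin at the centre of its underside
- tin: bystander: round flat metal tin, 50 mm across, 21 mm tall; origin at the centre of its underside
- phone: bystander: black phone lying flat, 74 x 150 x 9 mm; origin at the centre of its underside, long side along its y
- scissors: bystander: closed scissors lying flat, 200 mm long, black handles, 11 mm high; origin at the pivot, blades along its +x
- glue_tube: bystander: glue tube lying flat, 115 mm long, 20 mm high; origin below the middle of the tube, cap along its +x
- awl: bystander: awl lying flat, wooden handle 25 mm thick, 130 mm long; origin near its middle, point along its +x
- edge_slicker: bystander: grooved rectangular wooden block 62 x 34 x 24 mm lying on the table; origin at the centre of its underside, long side along its x

How it is judged:
By the outcome, as a careful person would: the job done as asked, in the order asked, and still so for the second after the job is handed in, while the arm keeps its last pose, push and grip.
It also fails if it takes over 67 s, if anything falls off the work surface, if the arm or the gripper's body presses on something with over 40 N, if the wrist force passes 120 N, or if a joint passes its speed limit or range.

## Working session

There is one attempt and no reset: what is moved stays moved. The work goes in short steps, Python scripts to look and compute and a tool call to move; the robot and the scene stay as the last step left them, time stands still between calls to the robot, and variables do not carry over. Pictures are saved under pics/ and viewed, about 8 in all and at most 12, crops included, and the job is handed in when it is done.

Besides the shell and the picture viewer there is one more tool, called after "Call:" by a JSON object that holds its "op" and its "data", one argument or row to a line. arm_command: Moves the arm, as the interface text tells. Its arguments: {"type":"object","properties":{"rows":{"type":"string"},"squeeze":{"type":"number"}},"required":["rows"]}

```bash
ls; mkdir -p pics; python3 - <<'E'
from rig import readout, eyes
import cv2, numpy as np
a=eyes.get_image("scene");b=eyes.get_image("side");c=eyes.get_image("wrist")
for n,i in zip("scene side wrist".split(),(a,b,c)): cv2.imwrite(f"pics/{n}0.png",i[:,:,::-1])
for n in("scene","side","wrist"):
  m=eyes.camera_model(n); print(n,{k:(np.round(v,4).tolist() if not isinstance(v,str) else v) for k,v in m.items()})
print(readout.observe())
E
```

```text
pics
scene {'mtx': [[508.8049, 0.0, 315.4843], [0.0, 508.8049, 241.7253], [0.0, 0.0, 1.0]], 'view': [[-0.6519, 0.7579, -0.0233, 0.3927], [-0.4136, -0.3297, 0.8487, 0.0677], [0.6355, 0.5629, 0.5284, -1.6657], [0.0, 0.0, 0.0, 1.0]]}
side {'mtx': [[513.5098, 0.0, 317.4139], [0.0, 513.5098, 239.7544], [0.0, 0.0, 1.0]], 'view': [[-0.9694, -0.2455, -0.0047, 0.5632], [0.1454, -0.5892, 0.7948, -0.2356], [-0.198, 0.7698, 0.6068, -1.3044], [0.0, 0.0, 0.0, 1.0]]}
wrist {'mtx': [[371.6483, 0.0, 317.3782], [0.0, 371.6483, 243.4312], [0.0, 0.0, 1.0]], 'view': [[0.4104, 0.9119, -0.0015, -0.5508], [-0.88, 0.3957, -0.2627, 0.0346], [-0.239, 0.1091, 0.9649, -0.3792], [0.0, 0.0, 0.0, 1.0]]}
{'time_s': 0.15, 'q': array([ 5.34409106e+01,  2.18323365e+01,  7.43702054e+01,  7.30467381e-04,
        8.38546238e+01, -1.23357425e+01]), 'qvel': array([-0.03445051, -0.10930075, -0.03316034,  0.01745622, -0.0703935 ,
        0.10442807]), 'joint_efforts': array([ 1.73862543e-03, -4.48623919e+01, -2.31340832e+01, -2.33747105e-04,
        3.82607512e-03, -2.97110978e-05]), 'position': array([0.2255535 , 0.50142965, 0.2478785 ]), 'tool_rot': array([[-9.11952374e-01,  4.10295627e-01, -6.04480337e-04],
       [ 4.10296010e-01,  9.11952057e-01, -7.93868229e-04],
       [ 2.25536424e-04, -9.71985887e-04, -9.99999502e-01]]), 'ft_force': array([0.6466982 , 0.77342152, 0.17691719]), 'wrist_torque': array([ 0.017876  , -0.04389345, -0.00515567]), 'grip_width': 0.08547508922094903}
```

View pics/scene0.png

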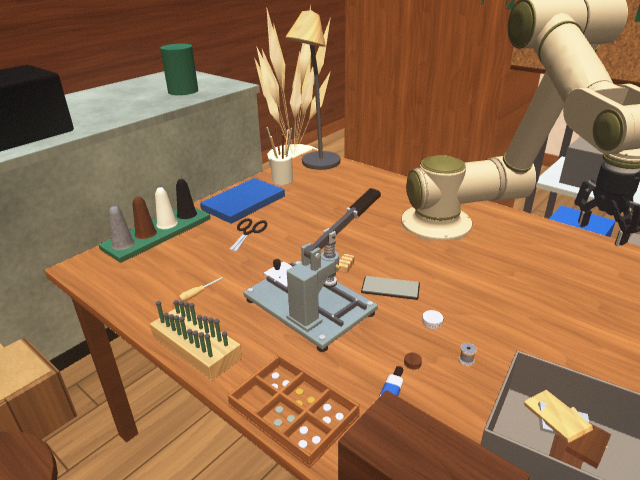

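View pics/side0.png

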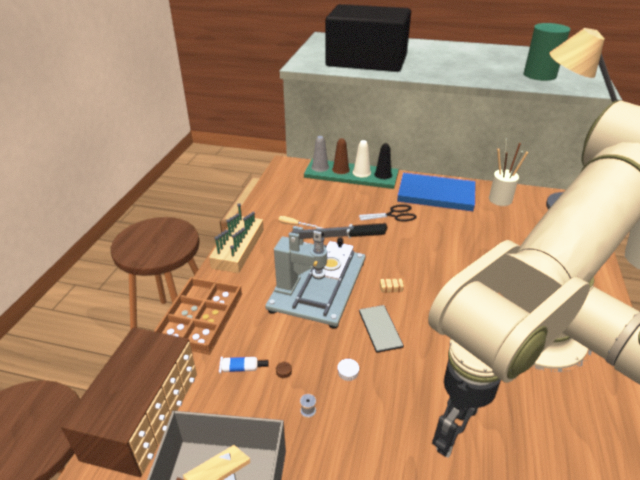

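The scene view shows the medallion at (413,360), knob (277,265), tin (432,319), spool (468,354). In the side view they are: medallion (284,369), die (332,263), knob (340,241) and handle tip (385,229).

```bash
cat > h.py <<'E'
import numpy as np, cv2
from rig import readout, eyes
M={n:eyes.camera_model(n) for n in("scene","side")}
def ray(n,u,v,m=None):
    m=m or M[n];K=m["mtx"];V=m["view"];x=(u-K[0,2])/K[0,0];y=(v-K[1,2])/K[1,1]
    if n=="wrist":
        r=np.hypot(x,y);s=np.sin(r)/r if r>1e-9 else 1;d=np.array([x*s,-y*s,-np.cos(r)])
    else: d=np.array([x,-y,-1.])
    R=V[:3,:3];d=R.T@d;return -R.T@V[:3,3],d/np.linalg.norm(d)
def plane(n,u,v,z,m=None):
    o,d=ray(n,u,v,m);return o+d*(z-o[2])/d[2]
def tri(a,b):
    A=0;B=0
    for n,(u,v) in(("scene",a),("side",b)):
        o,d=ray(n,u,v);P=np.eye(3)-np.outer(d,d);A=A+P;B=B+P@o
    p=np.linalg.solve(A,B);res=[np.linalg.norm((np.eye(3)-np.outer(d,d))@(p-o)) for o,d in(ray("scene",*a),ray("side",*b))]
    return p,max(res)
def proj(n,p,m=None):
    m=m or M[n];K=m["mtx"];c=m["view"][:3,:3]@p+m["view"][:3,3];x,y,z=c[0],-c[1],-c[2]
    if n=="wrist":
        r=np.hypot(x,y);t=np.arctan2(r,z);x,y=x/r*t,y/r*t
    else:x,y=x/z,y/z
    return np.array([K[0,0]*x+K[0,2],K[1,1]*y+K[1,2]])
E
python3 - <<'E'
from h import *
np.set_printoptions(precision=4,suppress=True)
a=cv2.imread("pics/scene0.png");b=cv2.imread("pics/side0.png")
def blob(i,u,v,w=16):
    c=i[v-w:v+w,u-w:u+w].astype(int);m=(c.sum(2)<190).astype(np.uint8)
    n,l,s,ct=cv2.connectedComponentsWithStats(m);k=1+np.argmax(s[1:,4]);print(s[k]);return ct[k]+[u-w,v-w]
pa,pb=blob(a,413,360,14),blob(b,284,369,13)
print("med",pa,pb,tri(pa,pb),plane("scene",*pa,.009),plane("side",*pb,.009))
print("knob",tri((277,265),(340,241)))
print("handle end",tri((378,192),(385,229)))
cs=cv2.resize(a[180:360,230:390],None,fx=3.3,fy=3.3,interpolation=cv2.INTER_CUBIC)[:590]
ds=cv2.resize(b[212:332,255:320+75],None,fx=3.3/1.6*.9,fy=3.3/1.6*.9) if 0 else b[212:332,255:395]
o=np.zeros((600,800,3),np.uint8)
x=cv2.resize(a[180:355,235:385],None,fx=2.6,fy=2.6,interpolation=cv2.INTER_CUBIC);o[:x.shape[0],:x.shape[1]]=x
y=cv2.resize(ds,None,fx=2.9,fy=2.9,interpolation=cv2.INTER_CUBIC);o[:y.shape[0],392:392+y.shape[1]]=y[:,:408]
cv2.imwrite("pics/comp.png",o)
E
```

```text
[ 5 15 10  8 34]
[ 9 17 11  4 19]
med [408.5588 364.7647] [284.8947 375.    ] (array([ 0.5921,  0.2689, -0.0156]), np.float64(0.002087217275043035)) [0.6125 0.2782 0.009 ] [0.5855 0.2895 0.009 ]
knob (array([ 0.5578, -0.177 ,  0.0533]), np.float64(0.0043006083912569635))
handle end (array([0.4091, 0.0412, 0.2803]), np.float64(0.002452167930812715))
```

View pics/comp.png

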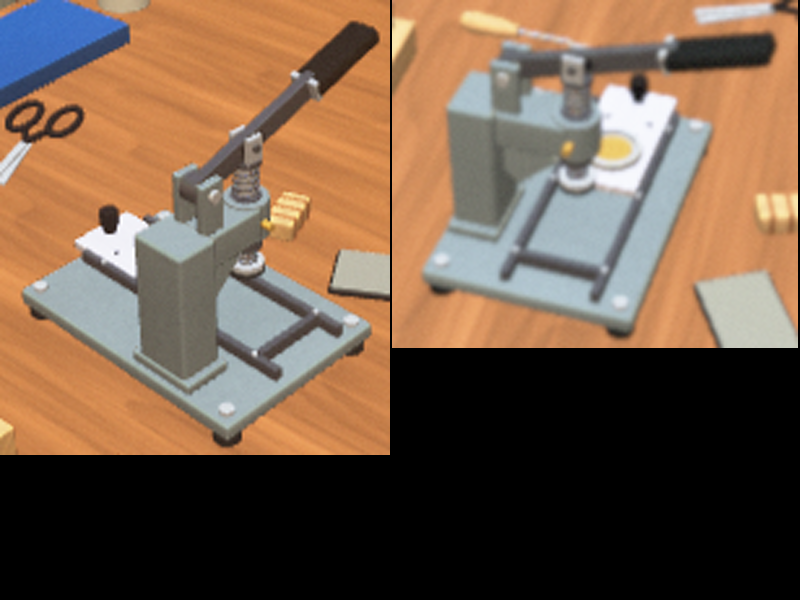

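The composite shows base corners, the raised lever, the white tray with its yellow die cup, and the knob. I'll fit the press pose from the base corners.

```bash
python3 - <<'E'
from h import *
from scipy.optimize import least_squares
np.set_printoptions(precision=4,suppress=True)
a=cv2.imread("pics/scene0.png");b=cv2.imread("pics/side0.png")
def blob(i,u,v,w):
    c=i[v-w:v+w,u-w:u+w];t,m=cv2.threshold(c[:,:,2],0,255,cv2.THRESH_BINARY_INV+cv2.THRESH_OTSU)
    n,l,s,ct=cv2.connectedComponentsWithStats(m);k=1+np.argmax(s[1:,4]);print(t,s[k]);x,y,ww,h=s[k][:4];return ct[k]+[u-w,v-w]
pa,pb=blob(a,413,360,13),blob(b,284,369,12)
print("med",pa,pb,tri(pa,pb),plane("scene",*pa,.009),plane("side",*pb,.009))
S=lambda u,v:(235+u/2.6-.3,180+v/2.6-.3)
D=lambda u,v:(255+(u-392)/2.9-.3,212+v/2.9-.3)
obs=[("scene",S(23,293),(.12,-.2,.03)),("scene",S(228,426),(.12,.09,.03)),("scene",S(371,323),(-.08,.09,.03)),
("side",D(423,272),(.12,.09,.03)),("side",D(635,317),(-.08,.09,.03)),("side",D(713,125),(-.08,-.2,.03))]
def T(p,l):
    c,s=np.cos(p[2]),np.sin(p[2]);return np.array([p[0]+c*l[0]-s*l[1],p[1]+s*l[0]+c*l[1],l[2]])
f=lambda p:np.concatenate([proj(n,T(p,l))-uv for n,uv,l in obs])
r=least_squares(f,[.57,0,0.]);p=r.x;print("press",p,np.degrees(p[2]));print(r.fun.reshape(-1,2))
for n,uv,l in obs: print(T(p,l),plane(n,*uv,.03))
# tray: along -y from ram; die from side
d=plane("side",*D(613,150),.046);dr=plane("side",*D(613,150),.051);c,s=np.cos(p[2]),np.sin(p[2])
L=lambda w:np.array([c*(w[0]-p[0])+s*(w[1]-p[1]),-s*(w[0]-p[0])+c*(w[1]-p[1])])
k=tri(S(109,218),D(639,88))
print("die",d,L(d),L(dr),"knob",k,L(k[0]))
g=tri(S(365,32),D(773,47));print("hend",g,L(g[0]))
E
```

```text
157.0 [  4   6  18  17 250]
165.0 [  4   5  16  17 221]
med [412.468 360.736] [283.5158 369.8371] (array([0.5937, 0.2759, 0.0067]), np.float64(0.0012586667514787578)) [0.5966 0.2784 0.009 ] [0.593  0.2761 0.009 ]
press [ 0.5718  0.0226 -0.0642] -3.677225032432209
[[-1.3608 -1.943 ]
 [ 0.4978  0.029 ]
 [ 0.9425 -1.4122]
 [-0.9657  0.0324]
 [-0.576   1.534 ]
 [-0.2104 -1.1875]]
[ 0.6788 -0.1847  0.03  ] [ 0.6821 -0.1758  0.03  ]
[0.6974 0.1047 0.03  ] [0.698  0.1038 0.03  ]
[0.4978 0.1176 0.03  ] [0.5038 0.1189 0.03  ]
[0.6974 0.1047 0.03  ] [0.6949 0.104  0.03  ]
[0.4978 0.1176 0.03  ] [0.4975 0.112  0.03  ]
[ 0.4792 -0.1718  0.03  ] [ 0.4776 -0.1665  0.03  ]
die [ 0.563  -0.0852  0.046 ] [-0.0019 -0.1082] [-0.0036 -0.1024] knob (array([ 0.5572, -0.1769,  0.054 ]), np.float64(0.0007523314448398626)) [-0.0018 -0.2   ]
hend (array([0.4077, 0.0318, 0.277 ]), np.float64(0.0025126847747567664)) [-0.1644 -0.0014]
```

Consistent: the die (local y ≈ −0.108) and knob (−0.200) are 90 mm apart, and the residual is about 1–2 px. Moving above the medallion.

Call:
{"op": "arm_command", "data": {
  "rows": "0 0 0 0 0 0 -6.8; 0 0 0 0 0 0 -6.8; 0 0 0 0 0 0 -6.8; 0 -35 -18.5 5 0 0 0; 0 -35 -18.5 5 0 0 0"
}}

```text
time_s: 0.57
position: [0.2926, 0.4601, 0.2382]
tool_rot: [[-0.998, 0.062, 0.0], [0.062, 0.998, 0.0], [-0.0, 0.0, -1.0]]
ft_force: [0.6, 0.7, 0.0]
grip_width: 0.085
```

Call:
{"op": "arm_command", "data": {
  "rows": "0 -35 -18.5 10 0 0 0; 0 -35 -18.5 10 0 0 0; 0 -35 -18.5 10 0 0 0; 0 -35 -18.5 10 0 0 0; 0 -35 -18.5 10 0 0 0"
}}

```text
time_s: 0.98
position: [0.4628, 0.3546, 0.1877]
tool_rot: [[-0.998, 0.067, -0.0], [0.067, 0.998, -0.0], [0.0, -0.0, -1.0]]
ft_force: [0.6, 0.3, 0.2]
grip_width: 0.085
```

Call:
{"op": "arm_command", "data": {
  "rows": "0 -35 -18.5 10 0 0 0; 0 -35 -18.5 10 0 0 0; 0 -35 -18.5 10 0 0 0; 0 -33 -17 10 0 0 0; 0 0 0 0 0 0 0"
}}

```text
time_s: 1.4
position: [0.5985, 0.2699, 0.1451]
tool_rot: [[-0.997, 0.072, -0.002], [0.072, 0.997, -0.002], [0.002, -0.002, -1.0]]
ft_force: [0.6, -0.4, 0.7]
grip_width: 0.0853
```

```bash
python3 - <<'E'
from h import *
np.set_printoptions(precision=4,suppress=True)
s=readout.observe();m=eyes.camera_model("wrist");i=eyes.get_image("wrist");print(s["position"],s["tool_rot"],s["q"])
i=i[:,:,::-1].copy();cv2.imwrite("pics/w1.png",i)
u=proj("wrist",np.array([.594,.277,.018]),m);print(u)
E
```

```text
[0.5985 0.2699 0.1451] [[-0.9974  0.0722 -0.002 ]
 [ 0.0722  0.9974 -0.0019]
 [ 0.0018 -0.002  -1.    ]] [ 13.9898  37.1392  64.6847  -0.0779  78.3114 -71.8547]
[325.7635 232.3872]
```

View pics/w1.png

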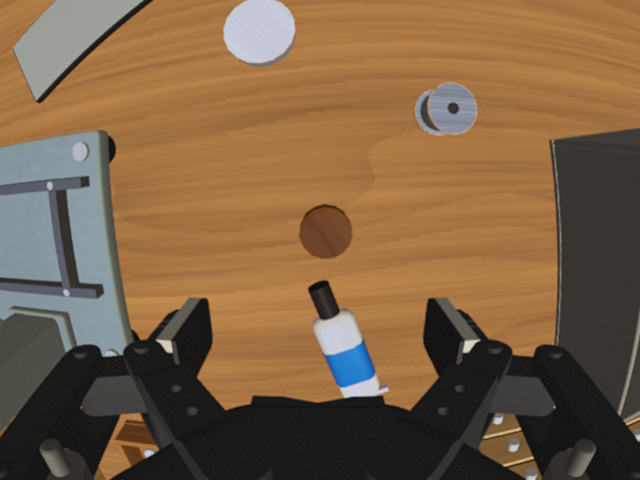

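The medallion is centred at (326,231), about 52 px across, matching the prediction. The tube's cap is on the +x side, clear of the jaws, which open along ±y.

```bash
cat >> h.py <<'E'
def rel(tgt,s=None):
    s=s or readout.observe();return np.round(1000*(np.array(tgt)-s["position"])@s["tool_rot"],1)
E
python3 - <<'E'
from h import *
np.set_printoptions(precision=4,suppress=True)
i=cv2.imread("pics/w1.png");m=eyes.camera_model("wrist")
c=i[190:270,286:366];t,k=cv2.threshold(c[:,:,2],0,255,cv2.THRESH_BINARY_INV+cv2.THRESH_OTSU);k[75:]=0
n,l,s,ct=cv2.connectedComponentsWithStats(k);j=1+np.argmax(s[1:,4]);uv=ct[j]+[286,190];print(t,s[j],uv)
p=plane("wrist",*uv,.017,m);print(p,rel([p[0],p[1],.025]),readout.observe()["position"])
E
```

```text
139.0 [  13   14   54   55 2272] [325.2381 231.0607]
[0.5911 0.2789 0.017 ] [  5.3   6.7 121.1] [0.5962 0.2719 0.1461]
```

Call:
{"op": "arm_command", "data": {
  "rows": "0 3.5 4.4 30 0 0 0; 0 0 0 30 0 0 0; 0 0 0 20 0 0 0; 0 0 0 0 0 0 0; 0 0 0 0 0 0 0"
}}

```text
time_s: 1.87
position: [0.5904, 0.2797, 0.0683]
tool_rot: [[-0.998, 0.066, -0.001], [0.066, 0.998, -0.0], [0.001, -0.0, -1.0]]
ft_force: [0.1, -0.1, -0.1]
grip_width: 0.0851
```

```bash
python3 - <<'E'
from h import *
np.set_printoptions(precision=4,suppress=True)
m=eyes.camera_model("wrist");i=eyes.get_image("wrist")[:,:,::-1].copy();cv2.imwrite("pics/w2.png",i)
u=proj("wrist",np.array([.593,.2765,.017]),m);a,b=map(int,u);w=45
c=i[b-w:b+w,a-w:a+w];t,k=cv2.threshold(c[:,:,2],0,255,cv2.THRESH_BINARY_INV+cv2.THRESH_OTSU)
n,l,s,ct=cv2.connectedComponentsWithStats(k);j=l[w,w];uv=ct[j]+[a-w,b-w];print(u,t,s[j],uv)
p=plane("wrist",*uv,.017,m);print(p,rel([p[0],p[1],.024]),readout.observe()["position"])
E
```

```text
[309.1502 281.5309] 139.0 [  10    6   73   75 4249] [310.1775 279.6503]
[0.592  0.2771 0.017 ] [-0.9 -2.6 45.7] [0.5912 0.2798 0.0697]
```

View pics/w2.png

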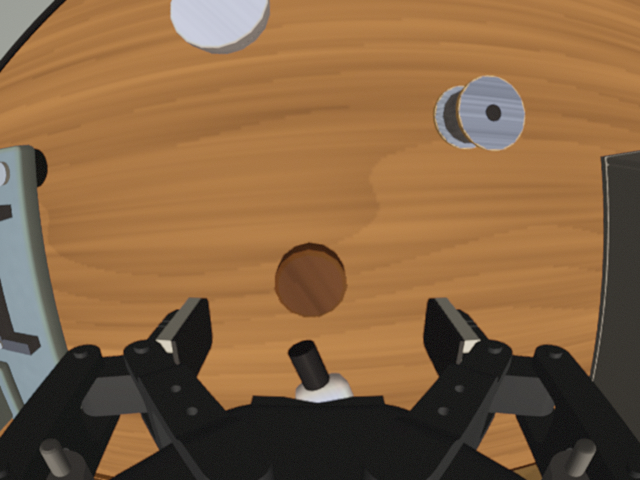

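The disc top is centred at (310,281). Fingers at (200,310) and (440,310) straddle it, and the cap at (308,365) is clear. Descending and gripping.

Call:
{"op": "arm_command", "data": {
  "rows": "0 -1.5 -2.6 25 0 0 0; 0 0 0 20 0 0 0; 0 0 0 0 0 0 0; 0 0 0 0 0 0 0; 0 0 0 0 0 0 0"
}}

```text
time_s: 2.33
position: [0.5935, 0.2769, 0.0257]
tool_rot: [[-0.998, 0.066, 0.003], [0.066, 0.998, 0.001], [-0.003, 0.001, -1.0]]
ft_force: [-0.1, 1.2, 0.7]
grip_width: 0.0856
```

Call:
{"op": "arm_command", "data": {
  "rows": "0.3 0 0 0 0 0 0; 0.6 0 0 0 0 0 0; 1 0 0 0 0 0 0; 1 0 0 0 0 0 0; 1 0 0 0 0 0 0",
  "squeeze": 25
}}

```text
time_s: 2.75
position: [0.5926, 0.2765, 0.0241]
tool_rot: [[-0.998, 0.067, 0.001], [0.067, 0.998, 0.0], [-0.001, 0.0, -1.0]]
ft_force: [-0.4, -0.5, 4.2]
grip_width: 0.0363
```

Call:
{"op": "arm_command", "data": {
  "rows": "1 0 0 0 0 0 0; 1 0 0 0 0 0 0; 1 0 0 0 0 0 0; 1 0 0 0 0 0 0; 1 0 0 0 0 0 0"
}}

```text
time_s: 3.17
position: [0.5926, 0.2765, 0.0241]
tool_rot: [[-0.998, 0.067, 0.001], [0.067, 0.998, 0.0], [-0.001, 0.0, -1.0]]
ft_force: [-2.6, 0.0, 6.1]
grip_width: 0.0362
```

Call:
{"op": "arm_command", "data": {
  "rows": "1 0 0 -10 0 0 0; 1 0 0 -30 0 0 0; 1 0 0 -30 0 0 0; 1 0 0 -30 0 0 0; 1 0 0 0 0 0 0"
}}

```text
time_s: 3.58
position: [0.5947, 0.2771, 0.1303]
tool_rot: [[-0.998, 0.067, 0.011], [0.067, 0.998, 0.003], [-0.01, 0.003, -1.0]]
ft_force: [0.9, 0.3, 1.9]
grip_width: 0.0364
```

```bash
python3 - <<'E'
from h import *
np.set_printoptions(precision=4,suppress=True)
i=eyes.get_image("wrist")[:,:,::-1].copy();j=eyes.get_image("side")[:,:,::-1].copy();cv2.imwrite("pics/s3.png",j)
o=np.zeros((480,800,3),np.uint8);x=i[240:440,200:440];o[:400,:480]=cv2.resize(x,None,fx=2,fy=2)
s=readout.observe();u=proj("side",s["position"]);a,b=map(int,u);y=j[b-60:b+40,a-40:a+40];o[:400,480:800]=cv2.resize(y,None,fx=4,fy=4)
cv2.imwrite("pics/c3.png",o);print(s["position"],s["grip_width"],s["ft_force"])
E
```

```text
[0.5927 0.2765 0.1247] 0.03627371945491616 [-0.7644 -0.2378 -1.1219]
```

View pics/c3.png

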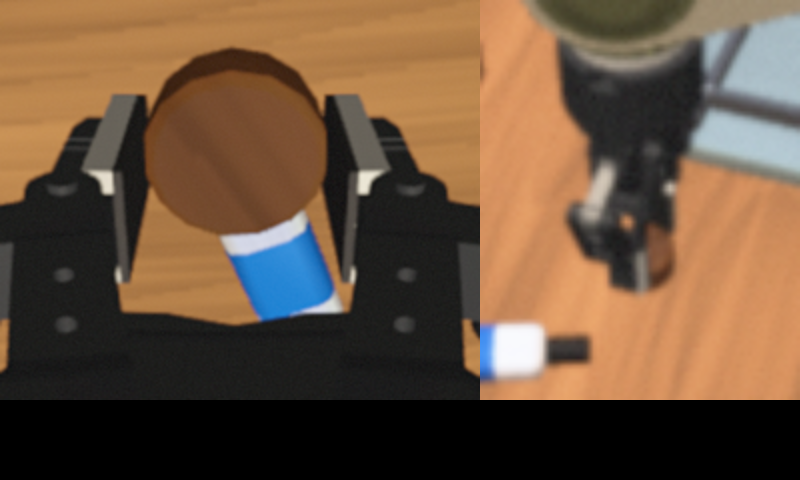

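The medallion is gripped level between the pads and clear of the tube. Next I carry it over the lever to the die side.

Call:
{"op": "arm_command", "data": {
  "rows": "1 0 0 -38 0 0 0; 1 0 0 -38 0 0 0; 1 0 0 -38 0 0 0; 1 0 0 -38 0 0 0; 1 0 0 -38 0 0 0"
}}

```text
time_s: 4.1
position: [0.5919, 0.2762, 0.3137]
tool_rot: [[-0.998, 0.067, -0.003], [0.067, 0.998, -0.001], [0.003, -0.001, -1.0]]
ft_force: [0.9, 0.3, -0.5]
grip_width: 0.0362
```

Call:
{"op": "arm_command", "data": {
  "rows": "1 0 0 -22 0 0 0; 1 0 -10 0 0 0 0; 1 -6 -39 0 0 0 0; 1 -6 -39 0 0 0 0; 1 -6 -39 0 0 0 0"
}}

```text
time_s: 4.52
position: [0.6015, 0.1471, 0.333]
tool_rot: [[-0.998, 0.065, -0.004], [0.065, 0.998, -0.0], [0.004, -0.001, -1.0]]
ft_force: [0.5, -1.5, -1.1]
grip_width: 0.0362
```

Call:
{"op": "arm_command", "data": {
  "rows": "1 -6 -39 0 0 0 0; 1 -6 -39 0 0 0 0; 1 -6 -39 0 0 0 0; 1 -6 -39 0 0 0 0; 1 -6 -39 0 0 0 0"
}}

```text
time_s: 4.93
position: [0.6184, -0.0502, 0.3332]
tool_rot: [[-0.998, 0.067, -0.004], [0.067, 0.998, 0.001], [0.004, 0.001, -1.0]]
ft_force: [0.4, -0.1, 0.0]
grip_width: 0.0363
```

Call:
{"op": "arm_command", "data": {
  "rows": "1 -3 -37 0 0 0 0; 1 0 0 30 0 0 0; 1 0 0 35 0 0 0; 1 0 0 35 0 0 0; 1 0 0 30 0 0 0"
}}

```text
time_s: 5.35
position: [0.6179, -0.0854, 0.201]
tool_rot: [[-0.998, 0.067, -0.005], [0.067, 0.998, 0.002], [0.005, 0.001, -1.0]]
ft_force: [0.1, 0.1, -0.9]
grip_width: 0.0365
```

Call:
{"op": "arm_command", "data": {
  "rows": "1 0 0 10 0 0 0; 1 0 0 0 0 0 0; 1 0 0 0 0 0 0; 1 0 0 0 0 0 0"
}}

```text
time_s: 5.68
position: [0.6201, -0.0854, 0.1972]
tool_rot: [[-0.998, 0.067, 0.003], [0.067, 0.998, -0.001], [-0.003, -0.001, -1.0]]
ft_force: [0.6, -0.2, -0.1]
grip_width: 0.0358
```

```bash
python3 - <<'E'
from h import *
np.set_printoptions(precision=4,suppress=True)
s=readout.observe();m=eyes.camera_model("wrist");i=eyes.get_image("wrist")[:,:,::-1].copy();cv2.imwrite("pics/w4.png",i);np.save("w4.npy",m["view"])
print(s["position"],s["q"],proj("wrist",np.array([.563,-.085,.05]),m),proj("wrist",np.array([.557,-.177,.056]),m))
print(plane("wrist",318,316,s["position"][2]-.006,m))
E
```

```text
[ 0.6201 -0.0854  0.1972] [ -18.6621   31.5218   66.3816   -0.0008   81.915  -104.8427] [311.3413 155.8488] [187.4597 159.8591]
[ 0.6202 -0.084   0.1912]
```

View pics/w4.png

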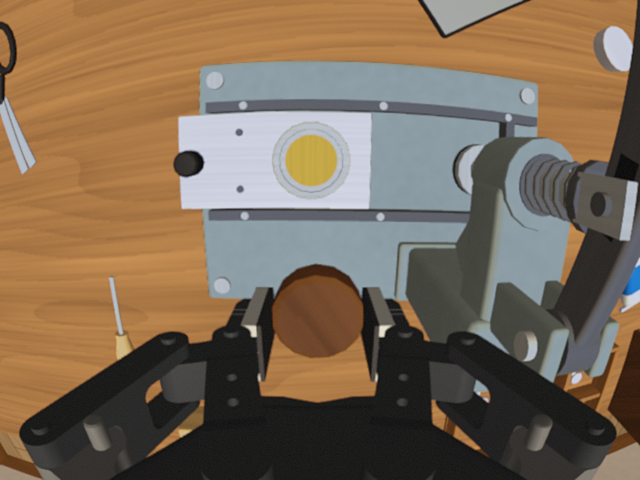

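This view shows the die rim centred at (311,160), knob (188,163), rails at rows ~105 and ~216, and the held medallion top at (318,316), with the lever well to the right.

```bash
python3 - <<'E'
from h import *
np.set_printoptions(precision=4,suppress=True)
m=eyes.camera_model("wrist");m["view"]=np.load("w4.npy");i=cv2.imread("pics/w4.png")
hsv=cv2.cvtColor(i,cv2.COLOR_BGR2HSV);k=((hsv[:,:,0]>18)&(hsv[:,:,0]<32)&(hsv[:,:,1]>120)).astype(np.uint8);k[:,:280]=0;k[:,345:]=0;k[:130]=0;k[190:]=0
mo=cv2.moments(k,True);y=(mo["m10"]/mo["m00"],mo["m01"]/mo["m00"]);print("yellow",y,plane("wrist",*y,.047,m))
d=plane("wrist",311.3,159.7,.051,m);print("rim",d)
kn=plane("wrist",188,162,.068,m);print("knob",kn,np.linalg.norm((d-kn)[:2]),"yaw",np.degrees(np.arctan2(-(d-kn)[0],(d-kn)[1])))
for a,b in(((243,105),(383,105)),((245,216),(380,216)),((243,105),(508,118))):
    p,q=plane("wrist",*a,.042,m),plane("wrist",*b,.042,m);print(p,q,"yaw",np.degrees(np.arctan2(-(q-p)[0],(q-p)[1])))
print("foot/ram top?",rel([d[0],d[1],.09]),readout.observe()["position"])
md=plane("wrist",318.5,317,.191,m);print("med in tool mm",rel(md))
E
```

```text
yellow (310.807711567351, 160.05908863294943) [ 0.5662 -0.0857  0.047 ]
rim [ 0.5658 -0.0852  0.051 ]
knob [ 0.5585 -0.1724  0.068 ] 0.08748446571432543 yaw -4.807567102302116
[ 0.5199 -0.1339  0.042 ] [ 0.5273 -0.0288  0.042 ] yaw -4.004993882911118
[ 0.6057 -0.1401  0.042 ] [ 0.6127 -0.0351  0.042 ] yaw -3.846148474120125
[ 0.5199 -0.1339  0.042 ] [0.5362 0.0766 0.042 ] yaw -4.431565079624052
foot/ram top? [ 54.6  -3.3 107.1] [ 0.6201 -0.0854  0.1973]
med in tool mm [-0.6  1.7  6.3]
```

Call:
{"op": "arm_command", "data": {
  "rows": "1 27 -2.4 0 0 0 0; 1 27.5 -2.4 0 0 0 0; 1 0 0 35 0 0 0; 1 0 0 35 0 0 0; 1 0 0 27 0 0 0"
}}

```text
time_s: 6.15
position: [0.5647, -0.0865, 0.0983]
tool_rot: [[-0.998, 0.067, 0.002], [0.067, 0.998, -0.001], [-0.003, -0.001, -1.0]]
ft_force: [0.5, -0.9, -0.0]
grip_width: 0.0367
```

Call:
{"op": "arm_command", "data": {
  "rows": "1 0 0 5 0 0 0; 1 0 0 0 0 0 0; 1 0 0 0 0 0 0; 1 0 0 0 0 0 0"
}}

```text
time_s: 6.48
position: [0.5659, -0.0867, 0.0956]
tool_rot: [[-0.998, 0.067, 0.004], [0.066, 0.998, -0.001], [-0.004, -0.001, -1.0]]
ft_force: [0.5, 1.1, -0.6]
grip_width: 0.0365
```

```bash
python3 - <<'E'
from h import *
np.set_printoptions(precision=4,suppress=True)
s=readout.observe();m=eyes.camera_model("wrist");i=eyes.get_image("wrist")[:,:,::-1].copy();cv2.imwrite("pics/w5.png",i);np.save("w5.npy",m["view"])
print(s["position"],s["grip_width"])
o=np.zeros((600,800,3),np.uint8)
x=cv2.resize(i[200:400,190:450],None,fx=3,fy=3,interpolation=cv2.INTER_CUBIC);o[:600,:780]=x;cv2.imwrite("pics/c5.png",o)
for t in((.566,-.0855),(.563,-.085)):
  print(proj("wrist",np.array([*t,.051]),m), [ (proj("wrist",np.array([t[0]+.029*np.cos(a),t[1]+.029*np.sin(a),.051]),m)-[190,200])*3 for a in (0,1.57,3.14,4.71)])
E
```

```text
[ 0.5659 -0.0867  0.0956] 0.03648887851064205
[317.5395 280.701 ] [array([393.7287, 396.5434]), array([558.3606, 230.494 ]), array([370.5902,  69.1908]), array([208.107 , 251.5321])]
[318.1517 274.938 ] [array([395.5365, 381.3427]), array([561.0785, 213.1962]), array([372.4612,  50.2481]), array([208.9501, 234.5202])]
```

View pics/c5.png

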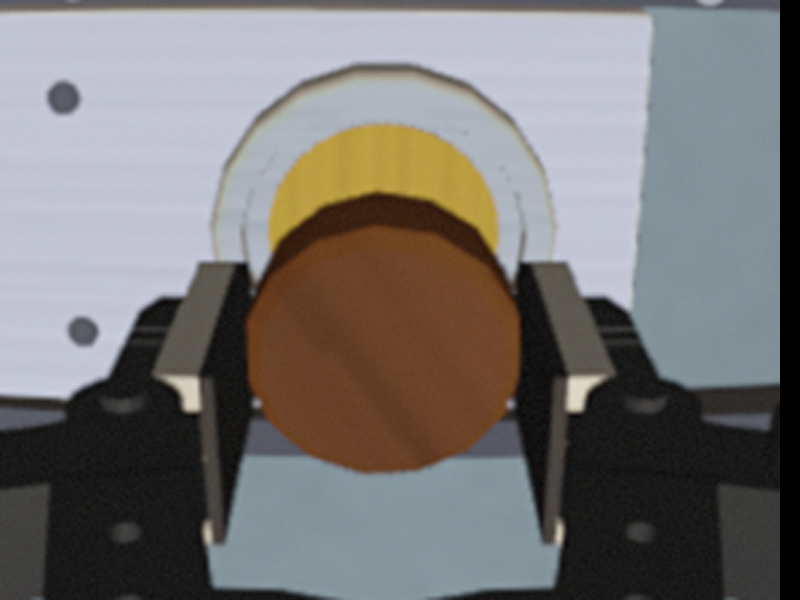

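Rim and medallion agree laterally (both at crop x≈383) and to within about 1 mm in x. Lowering.

Call:
{"op": "arm_command", "data": {
  "rows": "1 0.8 0 10 0 0 0; 1 0 0 8 0 0 0; 1 0 0 4 0 0 0; 1 0 0 0 0 0 0; 1 0 0 0 0 0 0"
}}

```text
time_s: 6.95
position: [0.5638, -0.0863, 0.0709]
tool_rot: [[-0.998, 0.067, -0.001], [0.067, 0.998, 0.0], [0.001, 0.0, -1.0]]
ft_force: [0.5, -0.6, -0.9]
grip_width: 0.0364
```

Call:
{"op": "arm_command", "data": {
  "rows": "1 0 0 1.5 0 0 0; 1 0 0 1 0 0 0; 1 0 0 0 0 0 0; 1 0 0 0 0 0 0"
}}

```text
time_s: 7.28
position: [0.5641, -0.0864, 0.07]
tool_rot: [[-0.998, 0.067, 0.001], [0.067, 0.998, -0.0], [-0.001, -0.0, -1.0]]
ft_force: [-3.1, 1.6, 10.5]
grip_width: 0.0363
```

Contact at TCP z 0.070, exactly the seated height (resting on the rim would give 0.075). Releasing.

Call:
{"op": "arm_command", "data": {
  "rows": "1 0 0 -1 0 0 0; 0.5 0 0 0 0 0 0; 0.3 0 0 0 0 0 0; 0.2 0 0 0 0 0 0; 0.2 0 0 0 0 0 0"
}}

```text
time_s: 7.7
position: [0.5639, -0.0863, 0.0696]
tool_rot: [[-0.998, 0.067, -0.0], [0.067, 0.998, 0.0], [0.0, 0.0, -1.0]]
ft_force: [-0.0, 0.2, 0.4]
grip_width: 0.0684
```

Call:
{"op": "arm_command", "data": {
  "rows": "0.2 0 0 -20 0 0 0; 0.2 0 0 -30 0 0 0; 0.2 0 0 -30 0 0 0; 0.2 -20 0 -20 0 0 0; 0.2 -20 0 0 0 0 0"
}}

```text
time_s: 8.12
position: [0.6055, -0.0894, 0.175]
tool_rot: [[-0.998, 0.067, 0.008], [0.067, 0.998, -0.003], [-0.008, -0.002, -1.0]]
ft_force: [-0.2, -0.3, 0.8]
grip_width: 0.0685
```

Call:
{"op": "arm_command", "data": {
  "rows": "0.2 0 0 0 0 0 0; 0.2 0 0 0 0 0 0; 0.2 0 0 0 0 0 0"
}}

```text
time_s: 8.37
position: [0.6031, -0.0888, 0.169]
tool_rot: [[-0.998, 0.067, -0.002], [0.067, 0.998, 0.001], [0.002, 0.001, -1.0]]
ft_force: [0.4, 0.7, -0.2]
grip_width: 0.0682
```

```bash
python3 - <<'E'
from h import *
np.set_printoptions(precision=4,suppress=True)
s=readout.observe();m=eyes.camera_model("wrist");i=eyes.get_image("wrist")[:,:,::-1].copy();cv2.imwrite("pics/w6.png",i);np.save("w6.npy",m["view"])
print(s["position"],s["grip_width"],proj("wrist",np.array([.5652,-.0855,.051]),m),proj("wrist",np.array([.5652,-.0855,.064]),m))
cv2.imwrite("pics/c6.png",cv2.resize(i[60:310,140:440],None,fx=2.4,fy=2.4,interpolation=cv2.INTER_CUBIC))
E
```

```text
[ 0.6031 -0.0888  0.169 ] 0.06815231541909293 [316.664  186.9243] [316.6198 189.2376]
```

View pics/c6.png

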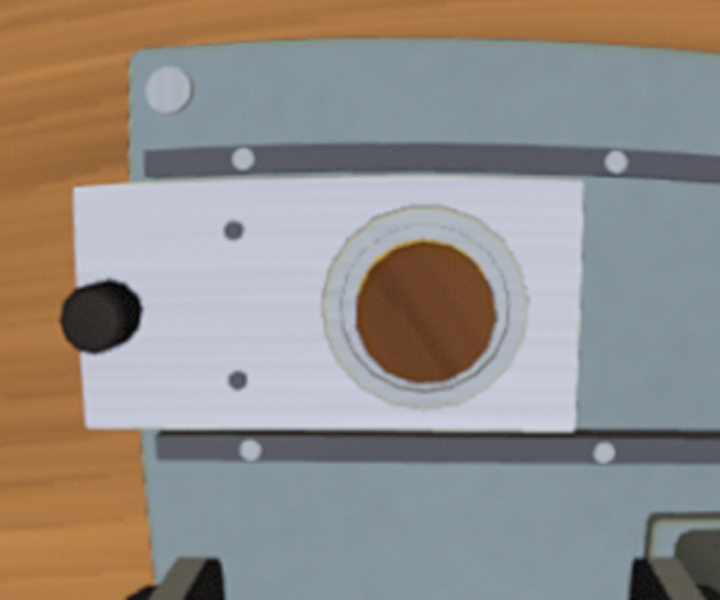

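The medallion sits inside the cup, concentric, with its face round and flat. Next is the knob; its top is around (180,193) in the full image.

```bash
python3 - <<'E'
from h import *
np.set_printoptions(precision=4,suppress=True)
m=eyes.camera_model("wrist");m["view"]=np.load("w6.npy")
k=plane("wrist",140+96/2.4,60+318/2.4,.068,m);print(k,rel([k[0],k[1],.063]),rel([.5588,-.1753,.063]))
c=plane("wrist",140+426/2.4,60+312/2.4,.064,m);print("med",c)
E
```

```text
[ 0.5594 -0.1733  0.068 ] [ 37.7 -87.2 106.2] [ 38.1 -89.3 106.2]
med [ 0.5657 -0.085   0.064 ]
```

Call:
{"op": "arm_command", "data": {
  "rows": "0.2 14 -34 0 0 0 0; 0.2 14 -34 0 0 0 0; 0.2 10 -20.5 0 0 0 0; 0.2 0 0 35 0 0 0; 0.2 0 0 35 0 0 0"
}}

```text
time_s: 8.83
position: [0.5596, -0.1764, 0.1005]
tool_rot: [[-0.998, 0.069, 0.004], [0.069, 0.998, -0.002], [-0.004, -0.002, -1.0]]
ft_force: [1.3, 0.8, -0.7]
grip_width: 0.068
```

Call:
{"op": "arm_command", "data": {
  "rows": "0.2 0 0 20 0 0 0; 0.2 0 0 15 0 0 0; 0.2 0 0 0 0 0 0; 0.2 0 0 0 0 0 0; 0.2 0 0 0 0 0 0"
}}

```text
time_s: 9.25
position: [0.5603, -0.1749, 0.0659]
tool_rot: [[-0.998, 0.067, 0.001], [0.067, 0.998, -0.001], [-0.001, -0.001, -1.0]]
ft_force: [-0.0, 0.3, 0.5]
grip_width: 0.0685
```

Call:
{"op": "arm_command", "data": {
  "rows": "0.5 0 0 0 0 0 0; 0.8 0 0 0 0 0 0; 1 0 0 0 0 0 0; 1 0 0 0 0 0 0; 1 0 0 0 0 0 0",
  "squeeze": 30
}}

```text
time_s: 9.67
position: [0.5602, -0.1749, 0.0655]
tool_rot: [[-0.998, 0.067, 0.001], [0.067, 0.998, -0.001], [-0.001, -0.001, -1.0]]
ft_force: [-1.0, -0.5, 4.4]
grip_width: 0.0186
```

Pinched (18.6 mm). Sliding in.

Call:
{"op": "arm_command", "data": {
  "rows": "1 0 6 0 0 0 0; 1 0 12 0 0 0 0; 1 0 15 0 0 0 0; 1 0 15 0 0 0 0; 1 0 15 0 0 0 0"
}}

```text
time_s: 10.08
position: [0.5649, -0.1116, 0.0655]
tool_rot: [[-0.998, 0.067, 0.002], [0.067, 0.998, -0.001], [-0.002, -0.001, -1.0]]
ft_force: [2.4, -3.4, 4.6]
grip_width: 0.0186
```

Call:
{"op": "arm_command", "data": {
  "rows": "1 0 12 0 0 0 0; 1 0 10 0 0 0 0; 1 0 8 0 0 0 0; 1 0 4 0 0 0 0; 1 0 0 0 0 0 0"
}}

```text
time_s: 10.5
position: [0.5674, -0.0765, 0.0655]
tool_rot: [[-0.998, 0.066, 0.003], [0.066, 0.998, 0.0], [-0.003, 0.0, -1.0]]
ft_force: [2.0, 1.8, 6.3]
grip_width: 0.0185
```

Call:
{"op": "arm_command", "data": {
  "rows": "1 0 4 0 0 0 0; 1 0 3 0 0 0 0; 1 0 0 0 0 0 0"
}}

```text
time_s: 10.75
position: [0.5679, -0.0702, 0.0655]
tool_rot: [[-0.998, 0.066, 0.003], [0.066, 0.998, -0.0], [-0.003, -0.0, -1.0]]
ft_force: [2.5, 0.7, 6.2]
grip_width: 0.0185
```

Call:
{"op": "arm_command", "data": {
  "rows": "1 0 2 0 0 0 0; 1 0 1 0 0 0 0; 1 0 0 0 0 0 0; 1 0 0 0 0 0 0"
}}

```text
time_s: 11.08
position: [0.5681, -0.0683, 0.0655]
tool_rot: [[-0.998, 0.066, 0.003], [0.066, 0.998, -0.002], [-0.003, -0.002, -1.0]]
ft_force: [1.5, -5.0, 5.6]
grip_width: 0.0182
```

Call:
{"op": "arm_command", "data": {
  "rows": "1 0 1 0 0 0 0; 1 0 1 0 0 0 0; 1 0 0 0 0 0 0; 1 0 0 0 0 0 0"
}}

```text
time_s: 11.42
position: [0.5681, -0.0681, 0.0655]
tool_rot: [[-0.998, 0.067, 0.002], [0.067, 0.998, -0.005], [-0.003, -0.005, -1.0]]
ft_force: [-0.7, -14.6, 5.6]
grip_width: 0.0185
```

Call:
{"op": "arm_command", "data": {
  "rows": "1 0 1 0 0 0 0; 1 0 1 0 0 0 0; 1 0 0 0 0 0 0; 1 0 0 0 0 0 0"
}}

```text
time_s: 11.75
position: [0.5681, -0.0679, 0.0655]
tool_rot: [[-0.998, 0.067, 0.002], [0.067, 0.998, -0.008], [-0.003, -0.008, -1.0]]
ft_force: [-2.4, -24.0, 3.4]
grip_width: 0.0188
```

The tray is at its stop (24 N, motion ceased). Knob travel was 107 mm, and it puts the ram axis at (0.5745, 0.022), agreeing with the press fit. Relax and release.

Call:
{"op": "arm_command", "data": {
  "rows": "1 0 -2 0 0 0 0; 1 0 -1.5 0 0 0 0; 1 0 0 0 0 0 0; 0.7 0 0 0 0 0 0; 0.5 0 0 0 0 0 0"
}}

```text
time_s: 12.17
position: [0.5668, -0.0682, 0.0643]
tool_rot: [[-0.998, 0.067, -0.001], [0.067, 0.998, -0.002], [0.001, -0.002, -1.0]]
ft_force: [-3.1, -19.9, -2.7]
grip_width: 0.0366
```

Call:
{"op": "arm_command", "data": {
  "rows": "0.5 0 0 0 0 0 0; 0.5 0 0 0 0 0 0; 0.5 0 0 -5 0 0 0; 0.5 0 0 -25 0 0 0; 0.5 0 -10 -35 0 0 0"
}}

```text
time_s: 12.58
position: [0.5646, -0.0761, 0.1273]
tool_rot: [[-0.998, 0.066, -0.008], [0.066, 0.998, 0.003], [0.008, 0.003, -1.0]]
ft_force: [1.1, 0.4, -0.0]
grip_width: 0.0426
```

Now the lever: go up, close the fingers, and move above the grip at about (0.456, 0.030).

Call:
{"op": "arm_command", "data": {
  "rows": "1 0 0 -38 0 0 0; 1 0 0 -38 0 0 0; 1 0 0 -38 0 0 0; 1 0 0 -38 0 0 0; 1 0 0 -38 0 0 0"
}}

```text
time_s: 13.0
position: [0.5658, -0.0764, 0.3212]
tool_rot: [[-0.998, 0.066, -0.002], [0.066, 0.998, 0.001], [0.002, 0.001, -1.0]]
ft_force: [0.4, -0.4, 0.1]
grip_width: 0.0002
```

Call:
{"op": "arm_command", "data": {
  "rows": "1 0 0 -38 0 0 0; 1 29 24.5 0 0 0 0; 1 29 24.5 0 0 0 0; 1 29 24.5 0 0 0 0; 1 29 24.5 0 0 0 0"
}}

```text
time_s: 13.42
position: [0.4555, 0.0297, 0.3571]
tool_rot: [[-0.998, 0.066, -0.002], [0.066, 0.998, 0.001], [0.002, 0.001, -1.0]]
ft_force: [-0.7, 0.5, 0.7]
grip_width: -0.0001
```

Call:
{"op": "arm_command", "data": {
  "rows": "1 0 0 0 0 0 0; 1 0 0 0 0 0 0; 1 0 0 0 0 0 0"
}}

```text
time_s: 13.67
position: [0.4574, 0.0283, 0.3575]
tool_rot: [[-0.998, 0.066, -0.001], [0.066, 0.998, 0.0], [0.001, 0.0, -1.0]]
ft_force: [0.5, 1.0, 1.1]
grip_width: -0.0001
```

```bash
python3 - <<'E'
from h import *
np.set_printoptions(precision=4,suppress=True)
s=readout.observe();m=eyes.camera_model("wrist");i=eyes.get_image("wrist")[:,:,::-1].copy();j=eyes.get_image("side")[:,:,::-1].copy();cv2.imwrite("pics/w7.png",i);cv2.imwrite("pics/s7.png",j)
print(s["position"],s["grip_width"],s["ft_force"],rel([.456,.0303,.297]))
for y in(-.016,0,.016):
  w=np.array([.5745-.1188*.9974+y*.0715,.0218+.1188*.0715+y*.9974,.275]);print(proj("wrist",w,m))
o=np.zeros((480,800,3),np.uint8);o[:,:500]=i[:,70:570];o[:,500:800]=cv2.resize(j[200:360,270:370],(300,480));cv2.imwrite("pics/c7.png",o)
E
```

```text
[0.4574 0.0283 0.3575] -9.164372524757841e-05 [0.4676 0.9656 1.1079] [ 2.   2.5 60.2]
[291.3418 255.4117]
[318.5193 255.5753]
[345.6803 255.6955]
```

View pics/c7.png

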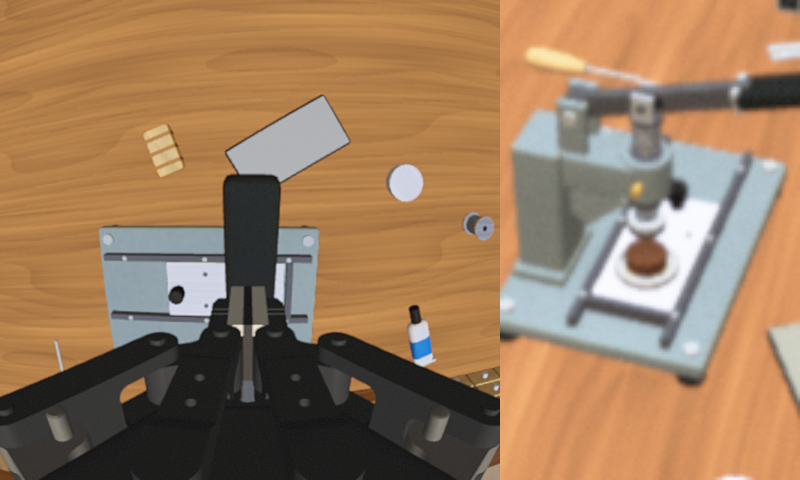

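The side view shows the tray fully in with the medallion under the foot. The wrist view shows the closed fingers over the handle, whose centreline is at crop x≈251. Descending to contact.

Call:
{"op": "arm_command", "data": {
  "rows": "1 2 3 25 0 0 0; 1 0 0 25 0 0 0; 1 0 0 6 0 0 0; 1 0 0 0 0 0 0; 1 0 0 0 0 0 0"
}}

```text
time_s: 14.18
position: [0.4562, 0.0307, 0.3024]
tool_rot: [[-0.998, 0.067, 0.0], [0.067, 0.998, -0.0], [-0.0, -0.0, -1.0]]
ft_force: [-0.3, 0.1, 0.8]
grip_width: 0.0004
```

Call:
{"op": "arm_command", "data": {
  "rows": "1 0 0 4 0 0 0; 1 0 0 4 0 0 0; 1 0 0 4 0 0 0; 1 0 0 0 0 0 0"
}}

```text
time_s: 14.52
position: [0.4555, 0.0311, 0.2896]
tool_rot: [[-0.998, 0.067, 0.0], [0.067, 0.998, -0.0], [-0.0, -0.0, -1.0]]
ft_force: [0.4, -0.5, 2.1]
grip_width: 0.0003
```

Contact. Now follow the lever's arc.

Call:
{"op": "arm_command", "data": {
  "rows": "1 2 0 7 0 0 0; 1 2 0 7 0 0 0; 1 1.5 0 7 0 0 0; 1 1.5 0 7 0 0 0; 1 1 0 7 0 0 0"
}}

```text
time_s: 14.93
position: [0.4475, 0.0317, 0.2542]
tool_rot: [[-0.998, 0.067, 0.001], [0.067, 0.998, -0.0], [-0.001, -0.0, -1.0]]
ft_force: [2.3, -0.3, 3.5]
grip_width: 0.0001
```

Call:
{"op": "arm_command", "data": {
  "rows": "1 1 0 7 0 0 0; 1 0.7 0 7 0 0 0; 1 0.5 0 7 0 0 0; 1 0 0 7 0 0 0; 1 0 0 0 0 0 0"
}}

```text
time_s: 15.35
position: [0.445, 0.0319, 0.2255]
tool_rot: [[-0.998, 0.067, -0.002], [0.067, 0.998, 0.0], [0.002, 0.0, -1.0]]
ft_force: [1.3, -0.2, 4.6]
grip_width: -0.0003
```

Call:
{"op": "arm_command", "data": {
  "rows": "1 0 0 6 0 0 0; 1 -0.5 0 6 0 0 0; 1 -0.5 0 5 0 0 0; 1 -0.5 0 4 0 0 0; 1 0 0 0 0 0 0"
}}

```text
time_s: 15.77
position: [0.4463, 0.0318, 0.2053]
tool_rot: [[-0.998, 0.067, -0.002], [0.067, 0.998, 0.0], [0.002, 0.0, -1.0]]
ft_force: [-3.2, -0.8, 7.3]
grip_width: 0.0007
```

Call:
{"op": "arm_command", "data": {
  "rows": "1 -0.5 0 4 0 0 0; 1 -0.5 0 4 0 0 0; 1 -0.5 0 3 0 0 0; 1 -0.5 0 2 0 0 0; 1 0 0 0 0 0 0"
}}

```text
time_s: 16.18
position: [0.4483, 0.0317, 0.193]
tool_rot: [[-0.998, 0.067, -0.001], [0.067, 0.998, -0.0], [0.001, -0.0, -1.0]]
ft_force: [-4.9, 0.1, 11.5]
grip_width: 0.0001
```

Call:
{"op": "arm_command", "data": {
  "rows": "1 0 0 1.5 0 0 0; 1 0 0 1.5 0 0 0; 1 0 0 0 0 0 0; 1 0 0 0 0 0 0"
}}

```text
time_s: 16.52
position: [0.4486, 0.0317, 0.1906]
tool_rot: [[-0.998, 0.067, 0.0], [0.067, 0.998, -0.0], [-0.0, -0.0, -1.0]]
ft_force: [-3.1, -0.7, 12.3]
grip_width: -0.0001
```

Call:
{"op": "arm_command", "data": {
  "rows": "1 0 0 1 0 0 0; 1 0 0 1 0 0 0; 1 0 0 0 0 0 0; 1 0 0 0 0 0 0"
}}

```text
time_s: 16.85
position: [0.4488, 0.0316, 0.1901]
tool_rot: [[-0.998, 0.066, 0.002], [0.066, 0.998, -0.001], [-0.002, -0.001, -1.0]]
ft_force: [-9.2, 0.4, 29.2]
grip_width: 0.0001
```

At the stop: motion stalls at z 0.190 (predicted 0.189) and the force rises to 29 N. Ease slightly, then check.

Call:
{"op": "arm_command", "data": {
  "rows": "1 0 0 -0.3 0 0 0; 1 0 0 0 0 0 0; 1 0 0 0 0 0 0; 1 0 0 0 0 0 0; 1 0 0 0 0 0 0"
}}

```text
time_s: 17.27
position: [0.4487, 0.0317, 0.1902]
tool_rot: [[-0.998, 0.066, 0.002], [0.066, 0.998, -0.001], [-0.002, -0.001, -1.0]]
ft_force: [-7.3, -0.3, 27.4]
grip_width: 0.0003
```

```bash
python3 - <<'E'
from h import *
j=eyes.get_image("side")[:,:,::-1].copy();k=eyes.get_image("scene")[:,:,::-1].copy()
o=np.zeros((560,800,3),np.uint8);o[:560,:420]=cv2.resize(j[200:360,270:390],(420,560));o[:,420:]=cv2.resize(k[190:360,260:375],(380,560));cv2.imwrite("pics/c8.png",o)
s=readout.observe();print(s["position"],s["ft_force"],s["time_s"])
E
```

```text
[0.44876047 0.03163249 0.19023195] [-7.96471323  0.56578387 26.45089344] 17.3667
```

View pics/c8.png

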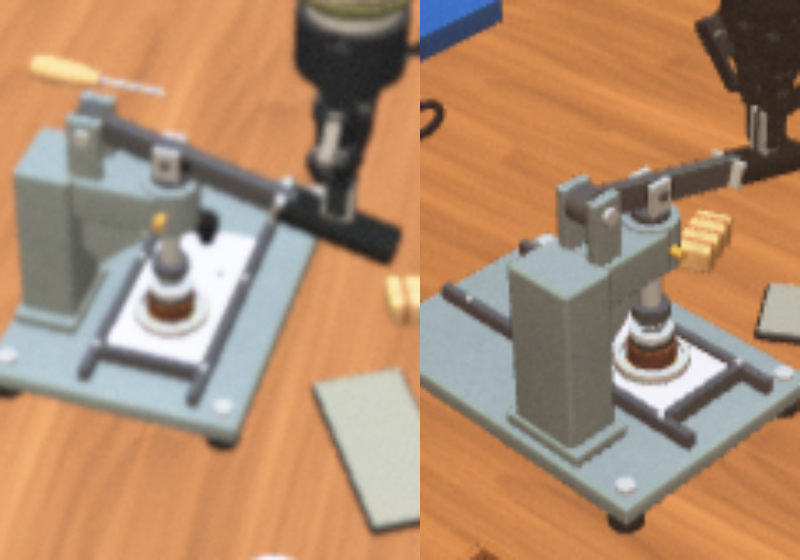

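Both views show the lever down, the foot bearing squarely on the medallion in the die, the tray home, and the fingers holding the handle at about 26 N. I'll hold for a few seconds and then hand in.

Call:
{"op": "arm_command", "data": {
  "rows": "1 0 0 0 0 0 0; 1 0 0 0 0 0 0; 1 0 0 0 0 0 0; 1 0 0 0 0 0 0; 1 0 0 0 0 0 0"
}}

```text
time_s: 17.78
position: [0.4488, 0.0316, 0.1902]
tool_rot: [[-0.998, 0.066, 0.002], [0.066, 0.998, -0.001], [-0.002, -0.001, -1.0]]
ft_force: [-7.6, -0.7, 26.8]
grip_width: -0.0003
```

Call:
{"op": "arm_command", "data": {
  "rows": "1 0 0 0 0 0 0; 1 0 0 0 0 0 0; 1 0 0 0 0 0 0; 1 0 0 0 0 0 0; 1 0 0 0 0 0 0"
}}

```text
time_s: 18.2
position: [0.4487, 0.0317, 0.1902]
tool_rot: [[-0.998, 0.066, 0.002], [0.066, 0.998, -0.001], [-0.002, -0.001, -1.0]]
ft_force: [-9.1, -1.0, 27.0]
grip_width: 0.0
```

Call:
{"op": "arm_command", "data": {
  "rows": "1 0 0 0 0 0 0; 1 0 0 0 0 0 0; 1 0 0 0 0 0 0; 1 0 0 0 0 0 0; 1 0 0 0 0 0 0"
}}

```text
time_s: 18.62
position: [0.4487, 0.0316, 0.1902]
tool_rot: [[-0.998, 0.066, 0.002], [0.066, 0.998, -0.001], [-0.002, -0.001, -1.0]]
ft_force: [-8.5, 0.4, 26.1]
grip_width: 0.0001
```

```bash
python3 -c "
from rig import readout, env
s=readout.observe();print(s['position'],s['ft_force'],s['time_s']);print(env.close_job())"
```

```text
[0.44873662 0.03163027 0.19023413] [-8.51026254  0.37592991 26.06450046] 18.6167
the job is handed in; nothing more can be done
None
```

The job is done and handed in at 18.6 s. The medallion is seated in the die, the tray is home, and the arm is still holding the lever down against its stop.

- **Medallion:** it made contact at tool height 0.070 m, the seated height, and the close picture showed it flat and centred in the cup.
- **Tray:** I slid it in by the knob until it stopped moving at 24 N, then let go of the knob. The side picture afterwards showed the medallion under the foot.
- **Lever:** it stalled at 0.190 m tool height, against a predicted 0.189 m, and the force rose to 29 N. I eased off slightly and held it steady at about 26 N.
- **Last pictures:** both views show the lever down with the foot bearing on the medallion.

The gripper read about 36 mm on the 38 mm disc, a small mismatch that had no visible effect. I took no separate measurement of the bystander objects. Those in view looked undisturbed, and the arm never touched them as far as the forces show.

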